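# Rock the label platen out of its heat press socket

### The arm

A 6-joint arm with a two-finger parallel gripper is mounted at the origin on the work surface. World frame = base frame: x ahead of the robot, y to its left, z up, the work surface at z = 0. Lengths are in m, angles in degrees, forces in N, time in s.
With the tool pointing down it reaches from about 0.375 to 0.825 m from the base axis. Payload 5.5 kg.
Tool frame: the origin (TCP) lies where the fingers leave the gripper's body, on its centre line; the fingertips stand 73 mm ahead of it and the grasp point (between the pads) lies 54 mm ahead of it; y points along the fingers, x is the direction in which the jaws open and shut, and the axes are right-handed (so a half turn about y gives the same grasp; the last joint's range is limited). The gripper opens to 85 mm and grips with 20 to 120 N. Pads are 22 mm wide; open, the fingers measure 114 mm over their backs; the gripper's body (76 mm by 85 mm) begins 54 mm behind the grasp point. The pads swing forward as they close: fully open they stand 13 mm farther back than shut.
Start: joints at [71.62, 17.962, -2.699, 69.339, 0, 90], TCP at [0.189, 0.569, 0.304] pointing down, gripper open.
Joint ranges: [-152.73, 152.73], [-39.44, 99.34], [-58.76, 71.6], [-118.89, 123.64], [-81.53, 83.1], [-180, 180]. Speed limits (degrees/s): [136.94, 136.94, 172.46, 180, 180, 180].

### API

Orientations are given as a 3x3 rotation matrix whose columns are the frame's x, y, z axes.
In Python, from workcell import state, viewer, close_job gives the robot as it stands. The module is installed in compiled form; this text tells all that it offers.
- The arm moves only by the tool servo_tool, never from a script. Its argument "series" is a list of rows, each a list of 4 numbers: the shift along the tool's x, y, z in m, then the turn about the tool's y in rad. In form: [[tx, ty, tz, turn], ...]. A call has exactly 10 rows; each row is the pose to reach, as a shift and turn from the pose commanded when the call began, along the tool's axes at that moment; what a row does not reach only later rows make up. A row lasts 1/12 s, in which the tool goes at most 41.7 mm and 7.16 degrees, less where a joint would pass 70% of its speed; a pose out of reach is approached as far as the arm can. A call with a gripper value outside its range is refused whole. "fingers" is the opening, from 0 (shut) to 1 (fully open), set as the call begins (left out, the last holds). The fingers move at their own pace and stop on an object; "force" is the grip in N (left out, the last holds). Time passes only in rows, so rows that repeat a pose let the fingers close, or fill a call up. It gives the time, the measured TCP pose, the force and the opening at its end, in the units of the state.
- state(): the state, without advancing time (a new reading comes with each control period).
- viewer.read_camera(name): name is "side" or "top" or "wrist"; returns (picture, depth): 400x640x3 uint8, red, green, blue; 400x640 float32, m along the optical axis (not along the pixel's ray), 0 where there is no reading.
- viewer.camera_model(name): a dict with "K" (3x3 intrinsics, pixels), "D" ([k1, k2, p1, p2, k3] as OpenCV has them; the pictures are not rectified), "R" (3x3) and "t" (3): a world point X has camera coordinates R X + t. Camera axes: x right, y down, z forward; pixel columns grow to the right and rows downward; lengths in m; the calibration is good to about 2 mm. A picture is of the moment at which its call begins: read the wrist's pose just before it. camera_model takes no time and is no camera call; for the wrist camera it gives the pose at the moment of the call.
- close_job(): hands the job in, once; it reports no verdict.
The state is a dict: "clock": time; "q": joint angles; "joint_vel": joint speeds; "effort": joint torques, N m; "tool_pos": TCP position; "ee_rot": TCP orientation; "force": force on the tool from outside, world axes, zero at the start; "ft_torque": the same for the moment, N m; "width": finger opening in m.
Only numpy, scipy, OpenCV 4.12 (cv2) and the standard library are available. Lean on these libraries where they do the work, as an engineer would, in place of code of your own. Each camera call takes 0.05 s, during which the arm holds its last target. There are 200 camera calls.

### The job

The narrow label platen sits tight in the socket of the swing-away heat press: grip it by its long sides and rock it side to side a few times, easing it up as it rocks, until its stem comes free. Do not drag the press's drop-in post up out of its sleeve with it, and leave everything else where it is. Finish while still holding the platen level, its stem just clear above the socket, about a finger's width.

Things in the scene. Friction and masses are not known exactly. Their poses are not given: they have to be found in the camera images.
- platen_centre (a point): Centre of the slab of the label platen, the part to free: aluminium topped with black rubber, 120 mm long (its x), 46 mm wide (its y), 18 mm thick (9 above, 9 below this point), on a steel stem 24 mm (x) by 30 mm (y) under its middle whose rounded lower end is 67 mm below this point. z is up. About 0.4 kg, balanced near its middle.
- stem_end (a point): Lowest point of the platen's stem, on its axis, 67 mm under platen_centre. Seated, it stands on the pocket's floor 30 mm below the mouth, and 28 mm of stem show between socket and slab. It can rock about this rounded end towards +y and -y by about 0.15 rad each way, more as it rises. The jaws let go of it after about 18 mm of rise.
- socket_mouth (a point): Centre of the socket's open mouth with the post fully down, 106 mm above the bench; axes as those of the seated platen. Pocket 26 mm (x) by 39 mm (y), 30 mm deep, in a head of 38 by 66 mm. Two sprung round-nosed jaws, 7 mm below the mouth, press on the stem's +y and -y sides with about 24 N each (3 N per mm).
- socket_foot (a point): The point on the bench straight below the socket's mouth, same axes.
- post (a joint): How far the drop-in steel post that carries the socket has come up in its sleeve, m: 0 down, 0.03 at most. Only its weight (14 N) keeps it down. Pulled straight, the stem drags with about 29 N and lifts the post; while it rocks, the drags of its two sides cancel: it can be eased up about 2 mm with each swing of 0.2 rad from side to side, and the post sinks back.
- tape_roll: Bystander: clear tape roll, ring 80 mm across, 20 mm high, lying on the press's base plate between socket and column; origin at the centre of its underside.
- spare_platen: Bystander: another platen, round, 110 mm across, standing upside down on the bench with its short stem up, 68 mm high in all; not the one to take; origin at the centre of its underside.
- mug: Bystander: white mug, 82 mm across, 95 mm high; origin at the centre of its underside.
- tool_block: Bystander: wooden block 70 x 150 x 60 mm with scrapers standing in its slots, 160 mm high in all; origin at the centre of its underside.
- spray_bottle: Bystander: white bottle, 64 mm across, 180 mm high; origin at the centre of its underside.
- squeegee: Bystander: flat squeegee 72 x 100 x 7 mm lying on the bench; origin at the centre of its underside.
- platen: The label platen itself; its origin is stem_end, same axes as platen_centre.
- press: The whole press with its post and socket; origin at socket_foot, same axes. Its base plate is 130 mm (x) by 375 mm (y, from -90 to +285) with its top 28 mm above the bench. The column stands 240 mm from the socket towards +y, 280 mm high; its heating head and handle, up to 325 mm high, are swung away beyond it.
Things that resemble listed ones, but are neither listed nor needed, are in the scene too. Leave any purple look-alike of the platen alone.

How it is judged:
By the outcome, as a careful person would: the job done as asked, in the order asked, and still so for the second after the job is handed in, while the arm keeps its last pose, push and grip.
It also fails if it takes over 48 s, if anything falls off the work surface, if the arm or the gripper's body presses on something with over 40 N, if the wrist force passes 120 N, or if a joint passes its speed limit or range.

## Working session

There is one attempt and no reset: what is moved stays moved. The work goes in short steps, Python scripts to look and compute and a tool call to move; the robot and the scene stay as the last step left them, time stands still between calls to the robot, and variables do not carry over. Pictures are saved under pics/ and viewed, about 8 in all and at most 12, crops included, and the job is handed in when it is done.

Besides the shell and the picture viewer there is one more tool, called after ">>>" by a JSON object that holds its "fn" and its "kwargs". servo_tool: Moves the arm, as the interface text tells. Its arguments: {"type":"object","properties":{"series":{"type":"array","items":{"type":"array","items":{"type":"number"}}},"fingers":{"type":"number"},"force":{"type":"number"}},"required":["series"]}

```bash
mkdir -p pics
cat > h.py <<'E'
import numpy as np, cv2
from workcell import state, viewer, close_job
def shot(n,f,crop=None,s=1):
    m=viewer.camera_model(n); p,d=viewer.read_camera(n)
    np.savez('pics/'+f+'.npz',p=p,d=d,**{k:np.array(m[k]) for k in m})
    save(f,f,crop,s)
def save(src,f,crop=None,s=1):
    p=np.load('pics/'+src+'.npz')['p']
    if crop: p=p[crop[1]:crop[3],crop[0]:crop[2]]
    if s!=1: p=cv2.resize(p,None,fx=s,fy=s,interpolation=cv2.INTER_CUBIC)
    cv2.imwrite('pics/'+f+'.png',p[:,:,::-1])
def ray(f,u,v):
    z=np.load('pics/'+f+'.npz'); x=cv2.undistortPoints(np.array([[[u,v]]],float),z['K'],z['D'])[0,0]
    return -z['R'].T@z['t'].ravel(), z['R'].T@np.array([x[0],x[1],1])
def px(f,u,v):  # by depth
    z=np.load('pics/'+f+'.npz'); c,r=ray(f,u,v); d=z['d'][int(round(v)),int(round(u))]; return c+r*d, d
def atz(f,u,v,h):
    c,r=ray(f,u,v); return c+r*(h-c[2])/r[2]
def tri(*obs):
    A=np.zeros((3,3));b=np.zeros(3)
    for o in obs:
        c,r=ray(*o); r=r/np.linalg.norm(r); P=np.eye(3)-np.outer(r,r); A+=P;b+=P@c
    return np.linalg.solve(A,b)
def proj(f,X):
    z=np.load('pics/'+f+'.npz'); return cv2.projectPoints(np.array([X],float),cv2.Rodrigues(z['R'])[0],z['t'].ravel(),z['K'],z['D'])[0].ravel()
E
python3 -c "
from h import *
s=state();print(s)
a=[]
for n in('top','side'):shot(n,n+'0')
p=np.vstack([cv2.imread('pics/%s0.png'%n) for n in('top','side')]);cv2.imwrite('pics/both0.png',cv2.resize(p,(480*1,600)))
"
```

```text
{'clock': 0.0, 'q': array([ 7.16217486e+01,  1.80039297e+01, -2.75363183e+00,  6.93400871e+01,
       -1.11643779e-03,  9.00008890e+01]), 'joint_vel': array([ 0.06399076, -0.01314832,  0.05044754, -0.01673005,  0.0610834 ,
        0.06975554]), 'effort': array([-9.44718522e-04, -5.39589930e+01,  3.39750481e+01,  1.90746097e-02,
        1.85070594e-04, -2.67903852e-05]), 'tool_pos': array([0.18903577, 0.56896753, 0.30304176]), 'ee_rot': array([[ 3.15303102e-01, -5.18851803e-04, -9.48990877e-01],
       [ 9.48989489e-01, -1.62350714e-03,  3.15303528e-01],
       [-1.70428927e-03, -9.99998548e-01, -1.95119293e-05]]), 'force': array([ 0.03515646, -0.17785896, -0.15714879]), 'ft_torque': array([-0.00162572, -0.04188694,  0.02984769]), 'width': 0.08534316806966552}
```

View pics/top0.png

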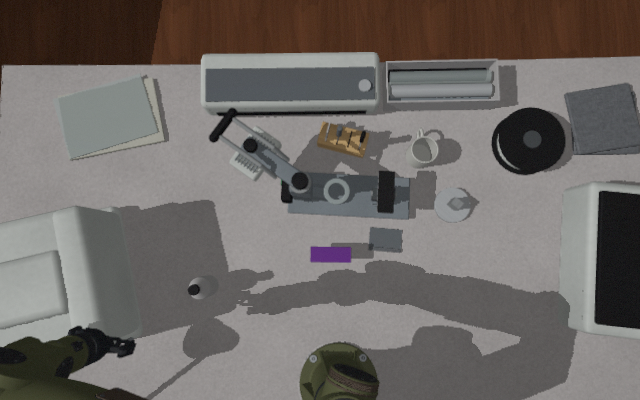

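View pics/side0.png

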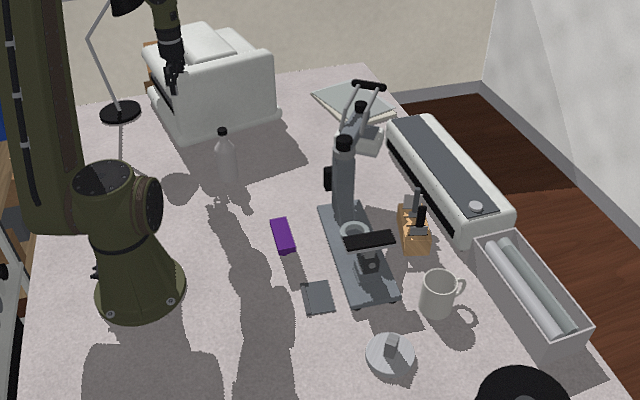

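Top view: the black label platen is at about (386,192), the purple look-alike at (330,254), and the column at about (300,182), so press +y runs to the image's left. The side view shows the platen at about (370,240). Next I'll enlarge both to get its corners.

```bash
python3 -c "
from h import *
a=np.load('pics/top0.npz')['p'][155:230,350:430]; b=np.load('pics/side0.npz')['p'][215:290,330:410]
r=lambda p:cv2.resize(p,None,fx=5,fy=5,interpolation=cv2.INTER_CUBIC)
cv2.imwrite('pics/z0.png',np.hstack([r(a),r(b)])[:,:,::-1])
for q in [(386,180),(386,192),(386,204)]: print(px('top0',*q))
for q in [(362,241),(372,240),(385,238)]: print(px('side0',*q))
"
```

```text
(array([ 0.58867209, -0.14228384,  0.1517538 ]), np.float32(1.3465526))
(array([ 0.55424363, -0.14109167,  0.15244819]), np.float32(1.341865))
(array([ 0.51976107, -0.13948457,  0.15604705]), np.float32(1.3342832))
(array([ 0.5374693 , -0.14327884,  0.15160363]), np.float32(1.197992))
(array([ 0.56048164, -0.14817952,  0.15267593]), np.float32(1.1990128))
(array([ 0.5915466 , -0.15212927,  0.1537284 ]), np.float32(1.2025892))
```

View pics/z0.png

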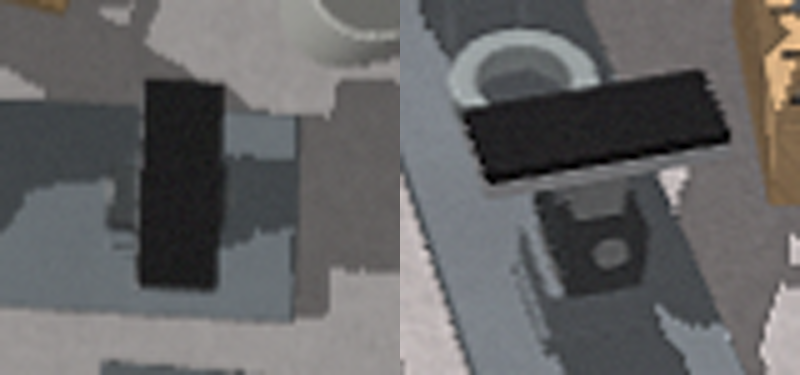

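The enlarged crops show the slab's corners. In the top image they are (379.2,171.2), (394.8,171.8), (393.6,213) and (377.8,212.2). In the side image they are (391,229), (396,243), (348.4,251.6) and (342.6,236.4), in the same order.

```bash
python3 -c "
from h import *
T=[(379.2,171.2),(394.8,171.8),(393.6,213),(377.8,212.2)];S=[(391,229),(396,243),(348.4,251.6),(342.6,236.4)]
P=[tri(('top0',*t),('side0',*s)) for t,s in zip(T,S)]
for p in P:print(p.round(4))
c=np.mean(P,0);print(c.round(4))
d=(P[0]+P[1]-P[2]-P[3])/2;print(np.linalg.norm(d),'yaw long axis',np.degrees(np.arctan2(d[1],d[0])))
Q=[atz('top0',*t,.152) for t in T];print(np.mean(Q,0));d=(Q[0]+Q[1]-Q[2]-Q[3])/2;print(np.linalg.norm(d),np.linalg.norm((Q[0]+Q[3]-Q[1]-Q[2])/2),np.degrees(np.arctan2(d[1],d[0])))
"
```

```text
[ 0.6166 -0.1246  0.1501]
[ 0.6129 -0.1689  0.1468]
[ 0.4961 -0.1618  0.1471]
[ 0.498  -0.1163  0.1528]
[ 0.5559 -0.1429  0.1492]
0.11789625480018083 yaw long axis -3.745822621188274
[ 0.55443488 -0.14213861  0.152     ]
0.11742138845184082 0.044419280864791605 -3.630730764570355
```

>>> {"fn": "servo_tool", "kwargs": {"series": [[-0.02, 0, -0.02, 0], [-0.048, 0, -0.049, 0], [-0.076, 0, -0.078, 0], [-0.104, 0, -0.106, 0], [-0.132, 0, -0.135, 0], [-0.16, 0, -0.163, 0], [-0.188, 0, -0.192, 0], [-0.216, 0, -0.22, 0], [-0.244, 0, -0.249, 0], [-0.272, 0, -0.278, 0]], "fingers": 1, "force": 30}}

```text
clock: 0.93
tool_pos: [0.3674, 0.2217, 0.3038]
ee_rot: [[0.315, -0.0, -0.949], [0.949, -0.0, 0.315], [-0.0, -1.0, 0.0]]
force: [1.3, 0.2, -0.1]
width: 0.0851
```

>>> {"fn": "servo_tool", "kwargs": {"series": [[-0.028, 0, -0.029, -0.03], [-0.056, 0, -0.058, -0.06], [-0.084, 0, -0.086, -0.09], [-0.112, 0, -0.115, -0.12], [-0.14, 0, -0.144, -0.15], [-0.168, 0, -0.172, -0.18], [-0.196, 0, -0.2, -0.21], [-0.224, 0, -0.229, -0.24], [-0.252, 0, -0.258, -0.256], [-0.272, 0, -0.278, -0.256]]}}

```text
clock: 1.77
tool_pos: [0.5462, -0.1253, 0.3034]
ee_rot: [[0.066, -0.0, -0.998], [0.998, -0.001, 0.066], [-0.001, -1.0, 0.0]]
force: [1.7, 0.8, 0.7]
width: 0.0858
```

```bash
python3 -c "
from h import *
shot('wrist','w1'); s=state();print(s['tool_pos'],s['force'])
print(proj('w1',[.555,-.1425,.152]))
m=viewer.camera_model('wrist');print(-m['R'].T@np.ravel(m['t']))"
```

```text
[ 0.54792319 -0.12847907  0.30312791] [ 1.97209401 -2.81954463  1.0043866 ]
[296.23411066 217.48846635]
[ 0.47445141 -0.12271672  0.37294823]
```

View pics/w1.png

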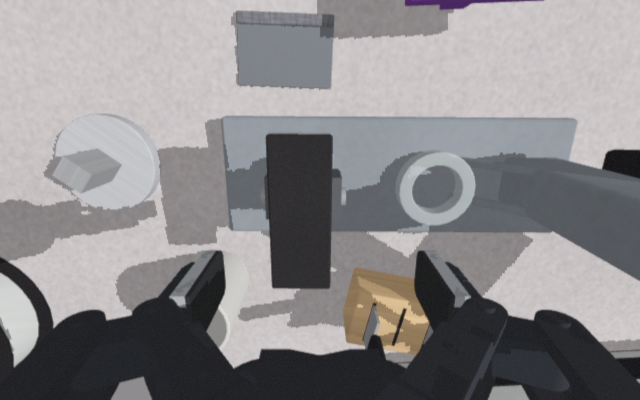

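Wrist view: the slab's top corners are at (267,135), (331,134), (330.5,288.5) and (271.5,287.5). The fingers straddle at about (200,280) and (440,280), so the tool must shift slightly towards -y.

```bash
python3 -c "
from h import *
C=[(267,135),(331,134),(330.5,288.5),(271.5,287.5)]
Q=[atz('w1',*t,.152) for t in C]
for q in Q:print(q.round(4))
print(np.mean(Q,0).round(4));d=(Q[2]+Q[3]-Q[0]-Q[1])/2;w=(Q[1]+Q[2]-Q[0]-Q[3])/2;print(np.linalg.norm(d),np.linalg.norm(w),np.degrees(np.arctan2(d[1],d[0])),np.degrees(np.arctan2(w[1],w[0])))
z=np.load('pics/w1.npz')['d'];print(px('w1',300,160),px('w1',300,260),z[150:270:30,280:320:10])
T=[(379.2,171.2),(394.8,171.8),(393.6,213),(377.8,212.2)];S=[(391,229),(396,243),(348.4,251.6),(342.6,236.4)]
k=[1,0,3,2]
k=[3,2,1,0]
# wrist order: (-x,-y),( -x,+y),(+x,+y),(+x,-y) -> top idx
for i,j in zip(range(4),[2,3,0,1]): print(tri(('w1',*C[i]),('top0',*T[j]),('side0',*S[j])).round(4))
s=state();print(s['tool_pos'],s['ee_rot'])"
```

```text
[ 0.4945 -0.1571  0.152 ]
[ 0.4967 -0.1139  0.152 ]
[ 0.6157 -0.1209  0.152 ]
[ 0.6118 -0.1668  0.152 ]
[ 0.5546 -0.1397  0.152 ]
0.1184451549969718 0.0446388704672571 -4.050100046490759 86.09517678992849
(array([ 0.51320765, -0.13634076,  0.1506933 ]), np.float32(0.2251533)) (array([ 0.58938211, -0.142604  ,  0.15215934]), np.float32(0.2456896)) [[0.22138454 0.2227445  0.2222744  0.22111085]
 [0.22798818 0.22825824 0.22759822 0.22822377]
 [0.2349575  0.2343037  0.23457205 0.23400249]
 [0.24173121 0.24081644 0.24220717 0.2413103 ]]
[ 0.496  -0.1602  0.1454]
[ 0.4977 -0.1153  0.1521]
[ 0.6171 -0.123   0.1492]
[ 0.6134 -0.1684  0.1471]
[ 0.54792319 -0.12847907  0.30312791] [[ 0.06901921  0.00112469 -0.9976147 ]
 [ 0.99760955 -0.00348366  0.06901492]
 [-0.00339773 -0.9999933  -0.00136244]]
```

>>> {"fn": "servo_tool", "kwargs": {"series": [[-0.009, 0, -0.006, 0], [-0.017, 0.01, -0.011, 0], [-0.017, 0.02, -0.011, 0], [-0.017, 0.035, -0.011, 0], [-0.017, 0.05, -0.011, 0], [-0.017, 0.06, -0.011, 0], [-0.017, 0.06, -0.011, 0], [-0.017, 0.06, -0.011, 0], [-0.017, 0.06, -0.011, 0], [-0.017, 0.06, -0.011, 0]]}}

```text
clock: 2.65
tool_pos: [0.5557, -0.1397, 0.2448]
ee_rot: [[0.064, 0.001, -0.998], [0.998, -0.0, 0.064], [-0.0, -1.0, -0.002]]
force: [0.5, 0.5, 0.6]
width: 0.0854
```

```bash
python3 -c "
from h import *
s=state();print(s['tool_pos'],s['ee_rot'][:,0],s['force'])
shot('wrist','w2')
"
```

```text
[ 0.55566555 -0.13968744  0.24483631] [ 6.43366908e-02  9.97928221e-01 -2.37191173e-04] [0.4618758  0.46896366 0.57941698]
```

View pics/w2.png

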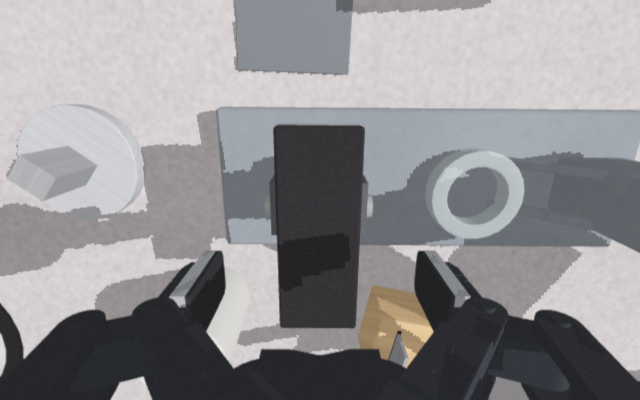

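The slab's corners are now at (274,126), (364,126), (355.5,328) and (279.5,328), centred between the fingers at about column 320.

```bash
python3 -c "
from h import *
Q=[atz('w2',*t,.152) for t in [(274,126),(364,126),(355.5,328),(279.5,328)]]
print(np.mean(Q,0).round(4));d=(Q[2]+Q[3]-Q[0]-Q[1])/2;w=(Q[1]+Q[2]-Q[0]-Q[3])/2;print(np.linalg.norm(d),np.linalg.norm(w),np.degrees(np.arctan2(d[1],d[0])))
print(tri(('w2',319,225),('top0',386.3,192)),np.mean(Q,0)@[1,0,0])
"
```

```text
[ 0.5548 -0.1399  0.152 ]
0.11868871154409749 0.04492758813918267 -4.142159068515182
[ 0.5551414  -0.14176215  0.137107  ] 0.5548405579010822
```

>>> {"fn": "servo_tool", "kwargs": {"series": [[-0.001, 0.01, 0, 0], [-0.001, 0.02, 0.001, 0], [-0.001, 0.03, 0.001, 0], [-0.001, 0.04, 0.001, 0], [-0.001, 0.047, 0.001, 0], [-0.001, 0.05, 0.001, 0], [-0.001, 0.05, 0.001, 0], [-0.001, 0.05, 0.001, 0], [-0.001, 0.05, 0.001, 0], [-0.001, 0.05, 0.001, 0]]}}

```text
clock: 3.53
tool_pos: [0.5545, -0.1409, 0.1945]
ee_rot: [[0.065, 0.001, -0.998], [0.998, -0.0, 0.065], [-0.0, -1.0, -0.001]]
force: [0.5, -0.3, -0.1]
width: 0.0853
```

>>> {"fn": "servo_tool", "kwargs": {"series": [[0, 0, 0, 0], [0, 0, 0, 0], [0, 0, 0, 0], [0, 0, 0, 0], [0, 0, 0, 0], [0, 0, 0, 0], [0, 0, 0, 0], [0, 0, 0, 0], [0, 0, 0, 0], [0, 0, 0, 0]], "fingers": 0, "force": 30}}

```text
clock: 4.37
tool_pos: [0.5542, -0.1408, 0.1942]
ee_rot: [[0.065, 0.001, -0.998], [0.998, 0.0, 0.065], [0.0, -1.0, -0.001]]
force: [-0.8, 0.5, 4.4]
width: 0.0452
```

```bash
python3 -c "
from h import *
s=state();print(s)
shot('side','s2',(300,180,440,300),5)
"
```

```text
{'clock': 4.3667, 'q': array([-1.42573172e+01,  1.87531514e+01, -1.64246972e+01,  5.47937114e+01,
        9.22771455e-03, -1.05432023e+01]), 'joint_vel': array([ 0.01795245, -0.05257563,  0.06453829,  0.08253866, -0.01586111,
       -0.04006161]), 'effort': array([ -0.35474743, -49.2129457 ,  29.91777956,  -0.57261067,
        -0.21366319,  -0.05393385]), 'tool_pos': array([ 0.55424774, -0.14079342,  0.19424036]), 'ee_rot': array([[ 6.47780861e-02,  5.20748166e-04, -9.97899558e-01],
       [ 9.97899692e-01,  3.38482109e-05,  6.47781124e-02],
       [ 6.75101980e-05, -9.99999864e-01, -5.17461812e-04]]), 'force': array([-0.83732325,  0.53962829,  4.3933033 ]), 'ft_torque': array([ 0.26634969,  0.2308669 , -0.07490807]), 'width': 0.04519431249293806}
```

View pics/s2.png

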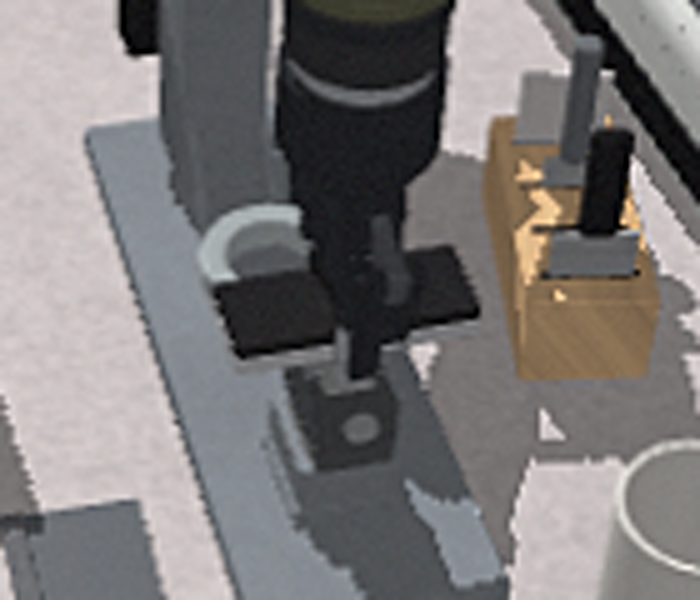

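Gripped: the pads are on the long sides at the middle, with about a 45 mm opening. I'll try a first gentle rock to see the forces.

>>> {"fn": "servo_tool", "kwargs": {"series": [[0.0015, 0, 0, 0], [0.003, 0, 0, 0], [0.0045, 0, 0, 0], [0.006, 0, 0, 0], [0.006, 0, 0, 0], [0.006, 0, 0, 0], [0.006, 0, 0, 0], [0.006, 0, 0, 0], [0.006, 0, 0, 0], [0.006, 0, 0, 0]]}}

```text
clock: 5.25
tool_pos: [0.5545, -0.1383, 0.1943]
ee_rot: [[0.067, -0.0, -0.998], [0.998, -0.009, 0.067], [-0.009, -1.0, -0.0]]
force: [-2.1, -12.7, 5.0]
width: 0.0455
```

```bash
python3 -c "
from h import *
s=state();print(s['tool_pos'],s['force'],s['ft_torque'],s['width'])
for n in('wrist','side'): shot(n,n[0]+'3')
a=np.load('pics/w3.npz')['p'][80:400,140:500];b=np.load('pics/s3.npz')['p'][210:290,330:410]
print(np.degrees(0))
cv2.imwrite('pics/c3.png',np.hstack([a,cv2.resize(b,(320,320),interpolation=cv2.INTER_CUBIC)])[:,:,::-1])
"
```

```text
[ 0.55445246 -0.13831149  0.1942535 ] [ -2.14595078 -12.71645271   5.04021497] [-2.86831355  0.41034028  0.03871392] 0.04549532441950723
0.0
```

View pics/c3.png

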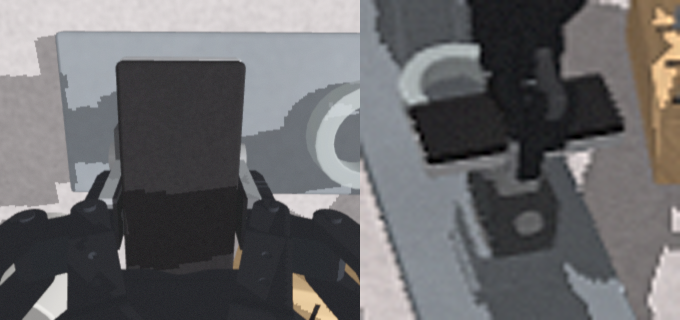

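Wrist crop: the slab stays seated squarely between the pads. The side crop shows no visible rise of the post. The arm yields (6 mm commanded, 2.5 mm moved), so I'll measure the slab's tilt with a plane fit to the depth.

```bash
cat >> h.py <<'E'
def tilt(f,box=None):
    # fit slab-top plane from depth of dark pixels near the platen; returns tilt about platen x (rad, + toward +y), along x, height
    z=np.load('pics/'+f+'.npz'); u0,u1,v0,v1=box
    U,V=np.meshgrid(np.arange(u0,u1,2),np.arange(v0,v1,2)); d=z['d'][V,U]
    n=cv2.undistortPoints(np.stack([U,V],-1).reshape(-1,1,2).astype(float),z['K'],z['D'])[:,0]
    X=(np.c_[n,np.ones(len(n))]*d.reshape(-1,1)-z['t'].ravel())@z['R']
    a=np.radians(-3.9); ex=np.array([np.cos(a),np.sin(a),0]); ey=np.array([-ex[1],ex[0],0])
    X=X-[.5547,-.1405,0]; P=np.c_[X@ex,X@ey,np.ones(len(X))]; k=np.ones(len(X),bool)
    for _ in range(4):
        c=np.linalg.lstsq(P[k],X[k,2],rcond=None)[0]; k=np.abs(P@c-X[:,2])<.004
    return (-c[1]).round(4),c[0].round(4),c[2].round(4),k.sum()
E
python3 -c "
from h import *
print(tilt('w1',(275,325,140,280)),tilt('w2',(280,350,132,250)),tilt('w3',(262,378,148,260)))"
```

```text
(np.float64(0.0004), np.float64(-0.0005), np.float64(0.1518), np.int64(1740)) (np.float64(0.0025), np.float64(-0.0001), np.float64(0.1518), np.int64(2055)) (np.float64(0.0085), np.float64(-0.0019), np.float64(0.1518), np.int64(3239))
```

The slab tilts only with the tool (0.0085 rad), because the grip is too stiff for the platen to pivot. I'll soften the grip to 20 N and swing wider.

>>> {"fn": "servo_tool", "kwargs": {"series": [[0.0015, 0, 0, 0], [0.003, 0, 0, 0], [0.0045, 0, 0, 0], [0.006, 0, 0, 0], [0.007, 0, 0, 0], [0.008, 0, 0, 0], [0.008, 0, 0, 0], [0.008, 0, 0, 0], [0.008, 0, 0, 0], [0.008, 0, 0, 0]], "force": 20}}

```text
clock: 6.18
tool_pos: [0.5549, -0.1353, 0.1952]
ee_rot: [[0.07, -0.001, -0.998], [0.997, -0.021, 0.07], [-0.021, -1.0, -0.001]]
force: [-4.7, -28.8, 6.4]
width: 0.0457
```

```bash
python3 -c "
from h import *
s=state();print(s['tool_pos'],s['ee_rot'][:,1],s['force'],s['ft_torque'],s['width'])
shot('wrist','w4');print(tilt('w4',(275,378,148,260)))"
```

```text
[ 0.55494206 -0.13529594  0.19516948] [-5.52327418e-04 -2.10964012e-02 -9.99777294e-01] [ -4.65728472 -28.76770264   6.4062853 ] [-6.85424964  0.99378716  0.00846963] 0.04566379142230603
(np.float64(0.0427), np.float64(-0.0052), np.float64(0.1525), np.int64(2894))
```

With the softer grip the platen pivots in the pads: 0.043 rad, and Fz shows no lift. I'll swing the other way, easing up.

>>> {"fn": "servo_tool", "kwargs": {"series": [[-0.003, 0, 0, 0], [-0.006, -0.0002, 0, 0], [-0.01, -0.0005, 0, 0], [-0.014, -0.0008, 0, 0], [-0.018, -0.0011, 0, 0], [-0.022, -0.0014, 0, 0], [-0.026, -0.0017, 0, 0], [-0.03, -0.002, 0, 0], [-0.033, -0.002, 0, 0], [-0.033, -0.002, 0, 0]]}}

```text
clock: 7.07
tool_pos: [0.5539, -0.1493, 0.1969]
ee_rot: [[0.059, 0.004, -0.998], [0.998, 0.027, 0.059], [0.027, -1.0, -0.003]]
force: [-0.9, 35.9, 17.4]
width: 0.0456
```

```bash
cat > chk.py <<'E'
import sys
from h import *
f=sys.argv[1]; s=state();print(s['tool_pos'].round(4),s['ee_rot'][:,1].round(3),s['force'].round(1),s['width'].round(4))
shot('wrist',f); print(tilt(f,tuple(map(int,sys.argv[2:6])) if len(sys.argv)>2 else (275,365,148,260)))
E
python3 chk.py w5
```

```text
Traceback (most recent call last):
  File "chk.py", line 3, in <module>
    f=sys.argv[1]; s=state();print(s['tool_pos'].round(4),s['ee_rot'][:,1].round(3),s['force'].round(1),s['width'].round(4))
                                                                                                        ^^^^^^^^^^^^^^^^
AttributeError: 'float' object has no attribute 'round'
```

```bash
sed -i "s/s\['width'\].round(4)/round(s['width'],4)/" chk.py; python3 chk.py w5
```

```text
[ 0.5539 -0.1493  0.1969] [ 0.004  0.027 -1.   ] [-0.9 35.9 17.4] 0.0456
(np.float64(-0.065), np.float64(-0.0071), np.float64(0.1533), np.int64(2512))
```

>>> {"fn": "servo_tool", "kwargs": {"series": [[0.004, -0.0002, 0, 0], [0.008, -0.0006, 0, 0], [0.012, -0.001, 0, 0], [0.016, -0.0014, 0, 0], [0.02, -0.0018, 0, 0], [0.024, -0.0022, 0, 0], [0.028, -0.0026, 0, 0], [0.032, -0.003, 0, 0], [0.036, -0.003, 0, 0], [0.038, -0.003, 0, 0]]}}

```text
clock: 7.95
tool_pos: [0.5556, -0.1314, 0.2005]
ee_rot: [[0.07, -0.0, -0.998], [0.997, -0.025, 0.07], [-0.025, -1.0, -0.001]]
force: [-4.4, -34.3, 5.5]
width: 0.0456
```

```bash
python3 chk.py w6
```

```text
[ 0.5556 -0.1314  0.2005] [-0.    -0.025 -1.   ] [ -4.4 -34.3   5.5] 0.0456
(np.float64(0.078), np.float64(-0.0105), np.float64(0.1552), np.int64(2515))
```

>>> {"fn": "servo_tool", "kwargs": {"series": [[-0.004, -0.0002, 0, 0], [-0.008, -0.0005, 0, 0], [-0.012, -0.0008, 0, 0], [-0.016, -0.0011, 0, 0], [-0.02, -0.0014, 0, 0], [-0.024, -0.0017, 0, 0], [-0.028, -0.002, 0, 0], [-0.032, -0.002, 0, 0], [-0.036, -0.002, 0, 0], [-0.039, -0.002, 0, 0]]}}

```text
clock: 8.83
tool_pos: [0.5541, -0.1503, 0.2022]
ee_rot: [[0.059, 0.005, -0.998], [0.998, 0.027, 0.059], [0.027, -1.0, -0.003]]
force: [1.2, 41.8, 22.6]
width: 0.0456
```

```bash
python3 chk.py w7; python3 -c "
from h import *
shot('side','s7',(320,200,420,300),5)"
```

```text
[ 0.5541 -0.1503  0.2022] [ 0.005  0.027 -1.   ] [ 1.2 41.8 22.6] 0.0456
(np.float64(-0.0789), np.float64(-0.012), np.float64(0.1548), np.int64(2511))
```

View pics/s7.png

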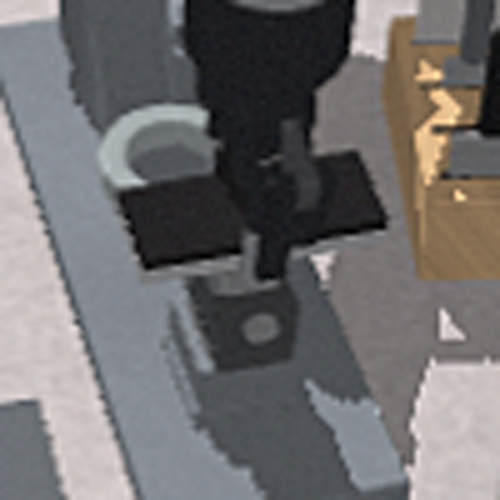

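The side crop shows the platen tilted towards -y (slab around (255,215)), with the press head unmoved. But a soft grip lets the pads ride up the slab: the tool rose 8 mm and the slab only about 3 mm. I'll centre, grip hard so that slab and tool tilt together through the arm's give, and make many smaller swings.

>>> {"fn": "servo_tool", "kwargs": {"series": [[0.006, 0, 0, 0], [0.012, 0, 0, 0], [0.018, 0, 0, 0], [0.02, 0, 0, 0], [0.02, 0, 0, 0], [0.02, 0, 0, 0], [0.02, 0, 0, 0], [0.02, 0, 0, 0], [0.02, 0, 0, 0], [0.02, 0, 0, 0]], "force": 110}}

```text
clock: 9.77
tool_pos: [0.5546, -0.1417, 0.2011]
ee_rot: [[0.065, 0.001, -0.998], [0.998, -0.001, 0.065], [-0.001, -1.0, -0.001]]
force: [3.3, -4.1, 2.4]
width: 0.0436
```

```bash
python3 chk.py w8
```

```text
[ 0.5546 -0.1417  0.2011] [ 0.001 -0.001 -1.   ] [ 3.3 -4.1  2.4] 0.0436
(np.float64(-0.039), np.float64(-0.0076), np.float64(0.1526), np.int64(2508))
```

>>> {"fn": "servo_tool", "kwargs": {"series": [[0.006, 0, 0, 0], [0.012, -0.0003, 0, 0], [0.017, -0.0006, 0, 0], [0.02, -0.0009, 0, 0], [0.02, -0.0012, 0, 0], [0.012, -0.0015, 0, 0], [0.004, -0.0018, 0, 0], [-0.006, -0.0021, 0, 0], [-0.015, -0.0024, 0, 0], [-0.02, -0.0024, 0, 0]]}}

```text
clock: 10.65
tool_pos: [0.5534, -0.1503, 0.2026]
ee_rot: [[0.06, 0.003, -0.998], [0.998, 0.031, 0.06], [0.032, -1.0, -0.001]]
force: [6.3, 46.4, 8.8]
width: 0.0441
```

```bash
python3 chk.py w9
```

```text
[ 0.5534 -0.1503  0.2026] [ 0.003  0.031 -1.   ] [ 6.3 46.4  8.8] 0.0441
(np.float64(-0.0728), np.float64(-0.0059), np.float64(0.1543), np.int64(2504))
```

>>> {"fn": "servo_tool", "kwargs": {"series": [[0.008, -0.0003, 0, 0], [0.016, -0.0006, 0, 0], [0.024, -0.0009, 0, 0], [0.032, -0.0012, 0, 0], [0.038, -0.0015, 0, 0], [0.041, -0.0015, 0, 0], [0.041, -0.0015, 0, 0], [0.041, -0.0015, 0, 0], [0.041, -0.0015, 0, 0], [0.041, -0.0015, 0, 0]]}}

```text
clock: 11.53
tool_pos: [0.5546, -0.1331, 0.2041]
ee_rot: [[0.073, -0.004, -0.997], [0.997, -0.032, 0.073], [-0.033, -0.999, 0.001]]
force: [0.9, -47.4, -11.3]
width: 0.0441
```

```bash
python3 chk.py w10
```

```text
[ 0.5546 -0.1331  0.2041] [-0.004 -0.032 -0.999] [  0.9 -47.4 -11.3] 0.0441
(np.float64(0.014), np.float64(-0.0075), np.float64(0.155), np.int64(2508))
```

The firm grip works: a swing of 0.087 rad raised the slab 1.2 mm against 1.5 mm at the tool, with Fz -11 N, so the drag is well below the post's weight. I'll continue.

>>> {"fn": "servo_tool", "kwargs": {"series": [[-0.01, -0.0001, 0, 0], [-0.02, -0.0004, 0, 0], [-0.03, -0.0007, 0, 0], [-0.04, -0.001, 0, 0], [-0.042, -0.0012, 0, 0], [-0.032, -0.0013, 0, 0], [-0.022, -0.0016, 0, 0], [-0.012, -0.0019, 0, 0], [-0.002, -0.0022, 0, 0], [0, -0.0024, 0, 0]]}}

```text
clock: 12.42
tool_pos: [0.5545, -0.1319, 0.2064]
ee_rot: [[0.071, -0.005, -0.997], [0.997, -0.034, 0.071], [-0.035, -0.999, 0.002]]
force: [1.5, -50.2, -13.8]
width: 0.0436
```

```bash
python3 chk.py w11
```

```text
[ 0.5545 -0.1319  0.2064] [-0.005 -0.034 -0.999] [  1.5 -50.2 -13.8] 0.0436
(np.float64(0.036), np.float64(-0.0038), np.float64(0.1569), np.int64(2511))
```

>>> {"fn": "servo_tool", "kwargs": {"series": [[-0.01, -0.0001, 0, 0], [-0.02, -0.0005, 0, 0], [-0.03, -0.0009, 0, 0], [-0.04, -0.0013, 0, 0], [-0.042, -0.0015, 0, 0], [-0.032, -0.0016, 0, 0], [-0.022, -0.002, 0, 0], [-0.012, -0.0024, 0, 0], [-0.002, -0.0026, 0, 0], [0, -0.0026, 0, 0]]}}

```text
clock: 13.3
tool_pos: [0.5545, -0.1318, 0.2082]
ee_rot: [[0.07, -0.005, -0.998], [0.997, -0.034, 0.07], [-0.034, -0.999, 0.003]]
force: [2.1, -51.6, -17.0]
width: 0.0436
```

```bash
python3 chk.py w12
```

```text
[ 0.5545 -0.1318  0.2082] [-0.005 -0.034 -0.999] [  2.1 -51.6 -17. ] 0.0436
(np.float64(0.0353), np.float64(-0.0023), np.float64(0.1588), np.int64(2512))
```

>>> {"fn": "servo_tool", "kwargs": {"series": [[-0.01, 0, 0, 0], [-0.02, -0.0002, 0, 0], [-0.03, -0.0004, 0, 0], [-0.04, -0.0007, 0, 0], [-0.042, -0.0009, 0, 0], [-0.032, -0.0009, 0, 0], [-0.022, -0.0011, 0, 0], [-0.012, -0.0014, 0, 0], [-0.002, -0.0017, 0, 0], [0, -0.0018, 0, 0]]}}

```text
clock: 14.18
tool_pos: [0.5545, -0.1317, 0.21]
ee_rot: [[0.07, -0.005, -0.998], [0.997, -0.034, 0.07], [-0.034, -0.999, 0.003]]
force: [3.1, -51.0, -18.0]
width: 0.0437
```

```bash
python3 chk.py w13
cat > post.py <<'E'
import sys
from h import *
f=sys.argv[1]; shot('side',f)
g=lambda n:cv2.cvtColor(np.load('pics/'+n+'.npz')['p'],cv2.COLOR_RGB2GRAY)
a,b=g('s2'),g(f)
t=a[259:275,360:378]  # socket head, with its round mark
R=cv2.matchTemplate(b[250:284,352:386],t,cv2.TM_CCOEFF_NORMED); _,m,_,l=cv2.minMaxLoc(R); x,y=l
sub=lambda l,c,r:(l-r)/(2*(l-2*c+r))
print('head shift px',x-8+sub(R[y,x-1],R[y,x],R[y,x+1]),y-9+sub(R[y-1,x],R[y,x],R[y+1,x]),'score',m,'px per 10mm',proj(f,[.555,-.17,.1])-proj(f,[.555,-.17,.09]))
E
python3 post.py s13
```

```text
[ 0.5545 -0.1317  0.21  ] [-0.005 -0.034 -0.999] [  3.1 -51.  -18. ] 0.0437
(np.float64(0.0364), np.float64(-0.0018), np.float64(0.1606), np.int64(2513))
head shift px -0.013877073 0.019301504 score 0.9931402206420898 px per 10mm [ 0.26481657 -2.85038163]
```

The socket head hasn't moved (0.02 px, where 10 mm is 2.85 px), so the post is down, and the platen has risen about 8.5 mm. I'll continue.

>>> {"fn": "servo_tool", "kwargs": {"series": [[-0.01, 0, 0, 0], [-0.02, -0.0003, 0, 0], [-0.03, -0.0006, 0, 0], [-0.04, -0.0009, 0, 0], [-0.042, -0.001, 0, 0], [-0.032, -0.001, 0, 0], [-0.022, -0.0013, 0, 0], [-0.012, -0.0016, 0, 0], [-0.002, -0.0019, 0, 0], [0, -0.002, 0, 0]]}}

```text
clock: 15.12
tool_pos: [0.5545, -0.1316, 0.2119]
ee_rot: [[0.07, -0.005, -0.998], [0.997, -0.034, 0.07], [-0.034, -0.999, 0.003]]
force: [3.9, -50.9, -18.3]
width: 0.0437
```

>>> {"fn": "servo_tool", "kwargs": {"series": [[-0.01, 0, 0, 0], [-0.02, -0.0003, 0, 0], [-0.03, -0.0006, 0, 0], [-0.04, -0.0009, 0, 0], [-0.042, -0.001, 0, 0], [-0.032, -0.001, 0, 0], [-0.022, -0.0013, 0, 0], [-0.012, -0.0016, 0, 0], [-0.002, -0.0019, 0, 0], [0, -0.002, 0, 0]]}}

```text
clock: 15.95
tool_pos: [0.5545, -0.1312, 0.2142]
ee_rot: [[0.07, -0.005, -0.998], [0.997, -0.033, 0.07], [-0.033, -0.999, 0.003]]
force: [2.7, -48.4, -17.0]
width: 0.0436
```

```bash
python3 chk.py w15; python3 post.py s15
```

```text
[ 0.5545 -0.1312  0.2142] [-0.005 -0.033 -0.999] [  2.7 -48.4 -17. ] 0.0436
(np.float64(0.0462), np.float64(-0.0009), np.float64(0.1646), np.int64(2506))
head shift px 0.0037431475 0.020035332 score 0.9913186430931091 px per 10mm [ 0.26481657 -2.85038163]
```

The slab has risen about 12.5 mm and the post is still down.

>>> {"fn": "servo_tool", "kwargs": {"series": [[-0.01, 0, 0, 0], [-0.02, -0.0003, 0, 0], [-0.03, -0.0006, 0, 0], [-0.04, -0.0009, 0, 0], [-0.042, -0.001, 0, 0], [-0.032, -0.001, 0, 0], [-0.022, -0.0013, 0, 0], [-0.012, -0.0016, 0, 0], [-0.002, -0.0019, 0, 0], [0, -0.002, 0, 0]]}}

```text
clock: 16.88
tool_pos: [0.5545, -0.1311, 0.2161]
ee_rot: [[0.07, -0.005, -0.998], [0.997, -0.033, 0.07], [-0.033, -0.999, 0.003]]
force: [3.4, -46.6, -17.0]
width: 0.0434
```

>>> {"fn": "servo_tool", "kwargs": {"series": [[-0.01, 0, 0, 0], [-0.02, -0.0003, 0, 0], [-0.03, -0.0006, 0, 0], [-0.04, -0.0009, 0, 0], [-0.042, -0.001, 0, 0], [-0.032, -0.001, 0, 0], [-0.022, -0.0013, 0, 0], [-0.012, -0.0016, 0, 0], [-0.002, -0.0019, 0, 0], [0, -0.002, 0, 0]]}}

```text
clock: 17.72
tool_pos: [0.5545, -0.131, 0.218]
ee_rot: [[0.07, -0.005, -0.998], [0.997, -0.032, 0.07], [-0.033, -0.999, 0.003]]
force: [2.4, -46.7, -16.2]
width: 0.0435
```

>>> {"fn": "servo_tool", "kwargs": {"series": [[-0.01, 0, 0, 0], [-0.02, -0.0003, 0, 0], [-0.03, -0.0006, 0, 0], [-0.04, -0.0009, 0, 0], [-0.042, -0.001, 0, 0], [-0.032, -0.001, 0, 0], [-0.022, -0.0013, 0, 0], [-0.012, -0.0016, 0, 0], [-0.002, -0.0019, 0, 0], [0, -0.002, 0, 0]]}}

```text
clock: 18.55
tool_pos: [0.5545, -0.1309, 0.2201]
ee_rot: [[0.07, -0.005, -0.998], [0.997, -0.032, 0.07], [-0.032, -0.999, 0.003]]
force: [3.2, -47.2, -16.2]
width: 0.0434
```

```bash
python3 chk.py w18; python3 post.py s18
```

```text
[ 0.5545 -0.1309  0.2201] [-0.005 -0.032 -0.999] [  3.2 -47.2 -16.2] 0.0434
(np.float64(0.0474), np.float64(-0.0017), np.float64(0.1705), np.int64(2511))
head shift px 0.0043115253 0.019879557 score 0.9919573068618774 px per 10mm [ 0.26481657 -2.85038163]
```

Risen about 18.4 mm, the post still down. One more rocking call, then back to the centre.

>>> {"fn": "servo_tool", "kwargs": {"series": [[-0.01, 0, 0, 0], [-0.02, -0.0003, 0, 0], [-0.03, -0.0006, 0, 0], [-0.04, -0.0009, 0, 0], [-0.042, -0.001, 0, 0], [-0.032, -0.001, 0, 0], [-0.022, -0.0013, 0, 0], [-0.012, -0.0016, 0, 0], [-0.002, -0.0019, 0, 0], [0, -0.002, 0, 0]]}}

```text
clock: 19.48
tool_pos: [0.5548, -0.1305, 0.2241]
ee_rot: [[0.07, -0.003, -0.998], [0.997, -0.032, 0.07], [-0.032, -0.999, 0.001]]
force: [-0.4, -42.7, -4.3]
width: 0.0434
```

>>> {"fn": "servo_tool", "kwargs": {"series": [[-0.01, -0.0003, 0, 0], [-0.02, -0.0006, 0, 0], [-0.03, -0.001, 0, 0], [-0.04, -0.0013, 0, 0], [-0.04, -0.0013, 0, 0], [-0.034, -0.0015, 0, 0], [-0.028, -0.0018, 0, 0], [-0.022, -0.002, 0, 0], [-0.021, -0.002, 0, 0], [-0.021, -0.002, 0, 0]]}}

```text
clock: 20.32
tool_pos: [0.5538, -0.1403, 0.225]
ee_rot: [[0.064, -0.001, -0.998], [0.998, 0.001, 0.064], [0.001, -1.0, 0.001]]
force: [2.2, 2.6, -6.1]
width: 0.0438
```

```bash
python3 chk.py w20; python3 post.py s20; python3 -c "
from h import *
save('s20','s20c',(320,180,420,290),5)"
```

```text
[ 0.5538 -0.1403  0.225 ] [-0.001  0.001 -1.   ] [ 2.2  2.6 -6.1] 0.0438
(np.float64(0.0036), np.float64(-0.0039), np.float64(0.1751), np.int64(2511))
head shift px -0.074342124 0.04857862 score 0.9492222666740417 px per 10mm [ 0.26481657 -2.85038163]
```

View pics/s20c.png

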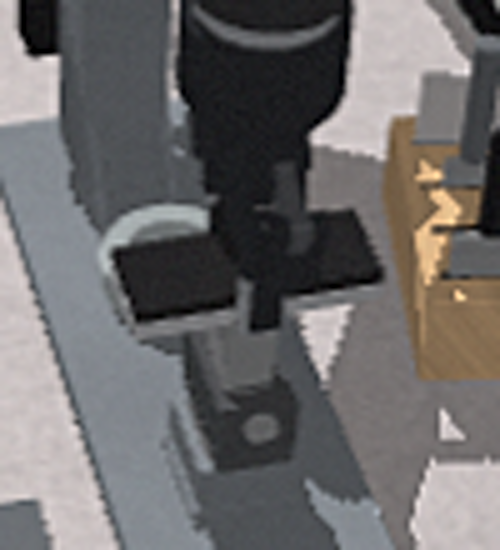

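The jaws have let go: Fz is about the platen's weight, the slab is level (0.004 rad) and has risen 23 mm, with more stem showing at about (235,360) and the head in place. Now a straight lift of 21 mm.

>>> {"fn": "servo_tool", "kwargs": {"series": [[0, -0.002, 0, 0], [0, -0.004, 0, 0], [0, -0.007, 0, 0], [0, -0.01, 0, 0], [0, -0.013, 0, 0], [0, -0.016, 0, 0], [0, -0.019, 0, 0], [0, -0.021, 0, 0], [0, -0.021, 0, 0], [0, -0.021, 0, 0]]}}

```text
clock: 21.25
tool_pos: [0.5542, -0.1408, 0.2468]
ee_rot: [[0.065, 0.0, -0.998], [0.998, -0.0, 0.065], [-0.0, -1.0, -0.0]]
force: [-0.1, 0.4, -3.9]
width: 0.044
```

```bash
python3 chk.py w21; python3 post.py s21; python3 -c "
from h import *
save('s21','s21c',(320,180,420,290),5)"
```

```text
[ 0.5542 -0.1408  0.2468] [ 0. -0. -1.] [-0.1  0.4 -3.9] 0.044
(np.float64(0.0053), np.float64(-0.0107), np.float64(0.1967), np.int64(2513))
head shift px -0.09338484 0.08017374 score 0.9162348508834839 px per 10mm [ 0.26481657 -2.85038163]
```

View pics/s21c.png

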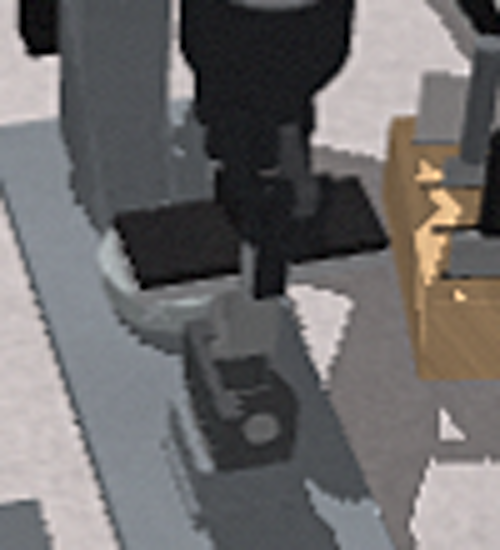

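The stem is clear: its end is at about (240,345), above the open pocket at (240,375). The force on the tool is just the platen's weight. Handing in.

```bash
python3 -c "
from h import *
close_job()"
```

```text
the job is handed in; nothing more can be done
```

The label platen is free. I handed the job in at about 21 s, with the arm still holding it level over the socket.

- **How it went:** I gripped the slab by its long sides and rocked it towards ±y, easing it up about 1 mm per swing until the jaws let go. Then I lifted it straight up.
- **Height:** the slab rose 44.9 mm, which puts the stem end about 15 mm above the socket's mouth. The side view shows the stem clear of the open pocket.
- **Level:** it is tilted 0.005 rad across its width and 0.011 rad along its length, from the wrist depth.
- **Load:** the tool now feels only the platen's weight, Fz -3.9 N.
- **Post:** at every check from 8.5 mm of rise on, the socket head had shifted by less than 0.1 px in the side view (under 0.4 mm). The post looks fully down. I did not measure it during the first few swings.
- **Other objects:** none look disturbed in the last close-up, but I did not measure them one by one.

**What disagreed:**
- **Soft-grip swings:** at 20 N the pads slid up the slab by about 5 mm, so I switched to 110 N.
- **Tilt range:** the tool cannot tilt on command. The rocking came from the arm's give, about 0.1 rad or less per firm swing instead of 0.2.
- **Forces:** the sideways force at the wrist reached about 52 N at the swing ends I measured. The pull on the platen peaked at 18 N.

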